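# Slide the oil bottle home in the bottle rack

## Task

Put the tall oil bottle with the long nozzle away in the bench's bottle rack: push it low on its body, so that it slides across the bench standing upright, into the one free bay, the one with the round rubber drip mat, until it stands fully home against the back of that bay. Push only: do not lift or tip the bottle, do not touch its nozzle, and leave everything else on the bench where it is. Then take the hand clear.

Things in the scene. Friction and masses are not known exactly. Their poses are not given: they have to be found in the camera images.
- oiler: The tall oil bottle, standing loose on the bench: white plastic, foot 56 mm in diameter and straight-sided from the bench to 45 mm up, then a cone narrowing to 27 mm diameter at 85 mm, then the nozzle; 210 mm tall in all. 0.22 to 0.37 kg. Origin at the centre of its underside, z up. It slides if pushed below about 35 mm above the bench, and tips if pushed much higher.
- nozzle: The long black nozzle on top of the oil bottle, part of it; not to be touched. Origin on the bottle's axis, 85 mm above its underside: a collar 28 mm in diameter and 18 mm tall, then a thin spout, 19 mm narrowing to 8 mm, up to 210 mm above the underside.
- rack: Fixed aluminium bottle rack: 3 bays side by side, open at front and top, no floor. Origin: bench level, mid-width, on the front face (x = 0) of the back wall (50 mm tall, 296 long). x points into the bays, away from the robot; y along the row. Bays 64 mm wide, centred at y = -90, 0, 90 mm. 4 dividers 26 mm wide, 40 tall, out to x = -45 mm, noses rounded (r 13). The oil bottle fully home has its centre at x = -28 mm.
- drip_mat: A round black rubber mat, 55 mm diameter, 1 mm thick, stuck to the bench in the free bay; the bottle slides over it without hindrance. Origin at its centre, which lies on the bay's centre line 28 mm in front of the back wall.
- grease_tin: Bystander: squat round steel tin with a brass lid, 57 mm diameter, 44 mm tall, standing in one of the two taken bays, about 30 mm in front of the back wall. Origin at the centre of its underside.
- paste_tub: Bystander: squat white tub with a white lid, 56 mm diameter, 44 mm tall, standing in the other taken bay, about 30 mm in front of the back wall. Origin at the centre of its underside.
- lube_bottle: Bystander: small white bottle with a black cap, 44 mm diameter, 125 mm tall, standing on the bench to the robot's left. Origin at the centre of its underside.
- wrench: Bystander: steel wrench lying on the bench on the far right, length along its x axis, about 170 mm.
- screwdriver: Bystander: screwdriver lying on the bench on the right near the robot, length along its x axis, about 200 mm.
- sprocket: Bystander: flat toothed steel ring of 96 mm diameter, 6 mm thick, lying on the bench on the left near the robot. Origin at the centre of its underside.
- pedal: Bystander: black bicycle pedal, 95 by 92 mm and 18 mm tall, lying on the bench on the far left. Origin at the centre of its underside.
Mind the look-alikes: they are no part of the job. What is shaped like the oiler but purple is not meant.

How it is judged:
At the end, for the whole second after the job is handed in: The oil bottle stands upright (within 0.06 rad) and at rest on the bench in the free bay, its centre within 12 mm of the drip mat's centre and no more than 6 mm short of touching the back wall (horizontal distance between oiler and drip_mat below 0.012 m and x of oiler in the frame of rack above -0.034 m and angle between oiler's own z axis and vertical below 0.06 rad and height (world z) of oiler below 0.004 m and linear speed of oiler below 0.02 m/s).
It fails at once if the bottle is tipped by more than 0.2 rad (11 degrees) (angle between oiler's own z axis and vertical above 0.2 rad).
It fails at once if the bottle is lifted off the bench (its foot 8 mm up, or 3 mm up while it is upright) (height (world z) of oiler above 0.008 m or (height (world z) of oiler above 0.003 m and angle between oiler's own z axis and vertical below 0.05 rad)).
It fails at once if the bottle's nozzle is touched by the robot (contact force between nozzle and the fingers above 0.5 N or contact force between nozzle and the arm above 0.5 N).
It fails at once if something else on the bench is moved by more than 15 mm (distance of any of grease_tin, paste_tub, lube_bottle, wrench, screwdriver, sprocket, pedal from where it was at the start of the episode above 0.015 m).
It fails at once if a bystander that stands is tipped over (angle between any of grease_tin, paste_tub, lube_bottle's own z axis and vertical above 0.3 rad).
It also fails if it takes over 53 s, if anything falls off the work surface, if the arm or the gripper's body presses on something with over 40 N, if the wrist force passes 120 N, or if a joint passes its speed limit or range.

## Robot

A 6-joint arm with a two-finger parallel gripper is mounted at the origin on the work surface. World frame = base frame: x ahead of the robot, y to its left, z up, the work surface at z = 0. Lengths are in m, angles in rad, forces in N, time in s.
With the tool pointing down it reaches from about 0.3 to 0.875 m from the base axis. Payload 6.4 kg.
Tool frame: the origin (TCP) lies on the centre line of the jaws, within the pads' length; the fingertips stand 17 mm ahead of it and the grasp point (between the pads) lies 2 mm behind it; z points along the fingers, y is the line along which they close (so a half turn about z gives the same grasp; the last joint's range is limited). The gripper opens to 88 mm and grips with 3 to 60 N. Pads are 18 mm wide; open, the fingers measure 123 mm over their backs; the gripper's body (75 mm by 187 mm) begins 45 mm behind the grasp point.
Start: joints at [-1.426, 0.181, 1.607, -0, 1.354, -0.206], TCP at [0.198, -0.54, 0.256] pointing down, gripper open.
Joint ranges: [-2.99, 2.99], [-0.89, 2.07], [0.3, 2.58], [-1.14, 4.28], [0, 2.63], [-3.12, 3.12]. Speed limits (rad/s): [2.57, 2.57, 3.01, 3.14, 3.14, 3.14].

## Interface

Orientations are given as a unit quaternion [x, y, z, w].
In Python, from plant import readout, cams, workorder gives the robot as it stands.
- The arm moves only by the tool step_arm, never from a script. Its argument "series" is text: rows parted by semicolons, each of 5 numbers parted by spaces: the finger opening in mm, from 0 to 88.1, then the shift along the tool's x, y, z in mm, then the turn about the tool's z in degrees. In form: gripper tx ty tz spin; .... A call has 1 to 5 rows; each row shifts and turns the commanded pose from where the row before left it, along the tool's axes as they then stand; what a row does not reach is not made up. A row lasts 1/8 s, in which the tool goes at most 62.5 mm and 10.7 degrees, less where a joint would pass 70% of its speed; a pose out of reach is approached as far as the arm can. A call with a gripper value outside its range is refused whole. The fingers move at their own pace and stop on an object; the grip force is fixed at half the most. Time passes only in rows, so rows that do not move let the fingers close. It gives the time, the measured TCP pose, the force, the opening and the grip force at its end, in the units of the state.
- readout.observe(): the state, without advancing time (a new reading comes with each control period).
- cams.read_camera(name): name is "side" or "top"; returns a dict with "image" (400x640x3 uint8, red, green, blue), "range_z" (400x640 float32, m along the optical axis (not along the pixel's ray), 0 where there is no reading), "fx", "fy", "cx", "cy" (pixels), "eye" and "orientation" of the camera in the world. Camera axes: x right, y up, looking along -z (the intrinsics and any distortion apply to the point x, -y, -z); pixel columns grow to the right and rows downward; lengths in m; the calibration is good to about 2 mm. A picture is of the moment at which its call begins.
- workorder.hand_in(): hands the job in; it is judged then, once.
The state is a dict: "clock": time; "q": joint angles; "qvel": joint speeds; "joint_efforts": joint torques, N m; "position": TCP position; "orientation": TCP orientation; "ft_force": force on the tool from outside, world axes, zero at the start; "ft_torque": the same for the moment, N m; "width": opening from 0.0 (shut) to 1.0 (fully open); "gripper_force": force on a finger pad.
Only numpy, scipy, OpenCV 4.12 (cv2) and the standard library are available. Lean on these libraries where they do the work, as an engineer would, in place of code of your own. Each camera call takes 0.05 s, during which the arm holds its last target. There are 200 camera calls.

## Working session

There is one attempt and no reset: what is moved stays moved. The work goes in short steps, Python scripts to look and compute and a tool call to move; the robot and the scene stay as the last step left them, time stands still between calls to the robot, and variables do not carry over. Pictures are saved under pics/ and viewed, at most 10 in all, crops included, and the job is handed in when it is done.

Besides the shell and the picture viewer there is one more tool, called after "Emit:" as a command line: name --argument value ..., lists and objects as JSON in quotes. step_arm: Moves the arm, as the interface text tells. Its arguments: {"type":"object","properties":{"series":{"type":"string"}},"required":["series"]}

```bash
mkdir -p pics
cat > h.py <<'E'
import numpy as np, cv2
from scipy.spatial.transform import Rotation as R
from plant import readout, cams, workorder
def cloud(c):
    v,u=np.mgrid[0:400,0:640]; z=c["range_z"]
    p=np.stack([(u-c["cx"])/c["fx"]*z,-(v-c["cy"])/c["fy"]*z,-z],-1)
    return p@R.from_quat(c["orientation"]).as_matrix().T+np.array(c["eye"])
def save(c,n): cv2.imwrite("pics/"+n,c["image"][...,::-1])
E
python3 - <<'E'
from h import *
for n in("top","side"):
    c=cams.read_camera(n); save(c,n+"0.png"); np.savez(n+"0.npz",**c)
    print(n,c["eye"],c["orientation"],c["fx"],c["fy"],c["cx"],c["cy"],[k for k in c])
s=readout.observe(); print(s["clock"],s["position"],s["orientation"],s["width"])
print(R.from_quat(s["orientation"]).as_matrix().round(3))
E
```

```text
top [0.36458974 0.03253774 1.21676204] [ 0.03236148 -0.03926207 -0.69682402  0.71543519] 491.465685192882 491.465685192882 323.9884448000405 195.6548008495748 ['image', 'range_z', 'fx', 'fy', 'cx', 'cy', 'eye', 'orientation']
side [0.09636645 0.68305537 0.78025158] [-0.10597519  0.39513099  0.87551907 -0.25711305] 379.84274815220317 379.84274815220317 320.75018853319057 197.49855803526947 ['image', 'range_z', 'fx', 'fy', 'cx', 'cy', 'eye', 'orientation']
0.1 [ 0.1975441  -0.53953023  0.25492146] [ 9.84657235e-01  1.74497946e-01  2.15685549e-05 -7.71545854e-04] 1.0008407272712265
[[ 0.939  0.344 -0.   ]
 [ 0.344 -0.939  0.002]
 [ 0.    -0.002 -1.   ]]
```

View pics/top0.png

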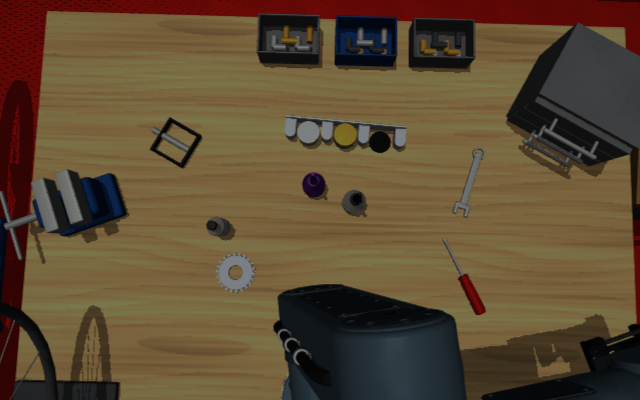

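View pics/side0.png

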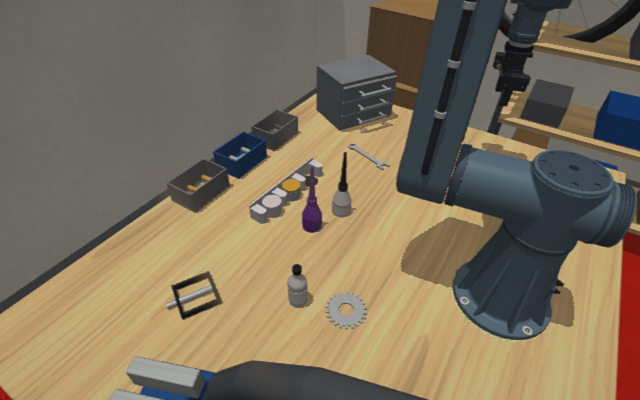

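The top view shows these candidates:
- White bottle with black nozzle at (353,202).
- Purple look-alike at (314,185).
- Small lube bottle at (218,227).
- White tub in the rack at (308,132).

In the side view the white oiler is at (342,190). The free bay is the right-hand one, with the black mat at (380,142) in the top view. I choose the bottle at (353,202) and will check it in a crop.

Run:
```python
from h import *
from scipy.optimize import least_squares
C={n:dict(np.load(n+"0.npz")) for n in("top","side")}
P={n:cloud(C[n]) for n in C}
a=cv2.resize(C["top"]["image"][100:240,270:420],None,fx=3.2,fy=3.2,interpolation=3)
b=cv2.resize(C["side"]["image"][140:240,240:390],None,fx=3.2,fy=3.2,interpolation=3)
cv2.imwrite("pics/crop.png",np.clip(np.vstack([a,b])[...,::-1]*1.3,0,255).astype(np.uint8)[:, :])
def fit(p,r):
    f=lambda x:np.hypot(p[:,0]-x[0],p[:,1]-x[1])-r
    s=least_squares(f,p.mean(0)[:2],loss="soft_l1",f_scale=.002);return s.x.round(4),np.abs(f(s.x)).mean().round(4),len(p)
for n,(u,v) in dict(oil=(353,202),purple=(314,185),tub=(308,132),tin=(345,134),mat=(380,142)).items():
    q=P["top"][v,u]; print(n,q.round(3))
    for k in C:
        w=P[k].reshape(-1,3); d=np.hypot(*(w[:,:2]-q[:2]).T)
        m=w[(d<.05)&(w[:,2]>.008)&(w[:,2]<.043)]
        if n in("oil","purple") and len(m)>5: print("  side-wall fit",k,fit(m,.028))
        if n in("tub","tin"):
            t=w[(d<.04)&(w[:,2]>.041)&(w[:,2]<.055)]
            if len(t): print("  top",k,((t.max(0)+t.min(0))/2).round(4),len(t))
    # ground check
print("bench z",[np.median(P[k].reshape(-1,3)[(abs(P[k].reshape(-1,3)[:,2])<.02)],0).round(4) for k in C])
# mat by dark colour
im=C["top"]["image"].astype(int); m=((im.max(2)<45)); m[:125]=0;m[158:]=0;m[:,:362]=0;m[:,:]&=True;m[:,400:]=0
p=P["top"][m]; p=p[abs(p[:,2])<.008]; print("mat",p.min(0).round(4),p.max(0).round(4),p.mean(0).round(4),len(p), "fitc",cv2.minEnclosingCircle(p[:,:2].astype(np.float32)))
# rack: back wall points at height ~.05 & dividers ~.04
for k in C:
    w=P[k].reshape(-1,3); q=P["top"][120,345]
    r=w[(np.hypot(*(w[:,:2]-P["top"][142,345][:2]).T)<.22)&(w[:,2]>.046)&(w[:,2]<.056)]
    l=cv2.fitLine(r[:,:2].astype(np.float32),cv2.DIST_HUBER,0,.01,.01).ravel() if len(r)>5 else None
    print("wall",k,len(r),l,r.min(0).round(3),r.max(0).round(3))
for u,v in((291,127),(327,130),(364,133),(400,136)): print("div",P["top"][v,u].round(4))
```

```text
oil [ 0.465 -0.043  0.103]
  side-wall fit top (array([ 0.4736, -0.0486]), np.float64(0.0005), 39)
  side-wall fit side (array([ 0.4731, -0.0494]), np.float64(0.0009), 166)
purple [0.502 0.047 0.101]
  side-wall fit top (array([0.5128, 0.0504]), np.float64(0.0003), 42)
  side-wall fit side (array([0.5124, 0.0493]), np.float64(0.0009), 177)
tub [0.638 0.065 0.045]
  top top [0.6446 0.0668 0.0473] 355
  top side [0.6427 0.0634 0.0458] 215
tin [ 0.636 -0.025  0.044]
  top top [ 0.6395 -0.0236  0.0477] 419
  top side [ 0.6384 -0.0288  0.0456] 202
mat [ 0.629 -0.116 -0.002]
bench z [array([ 0.4604,  0.1295, -0.0009]), array([ 0.4661,  0.1901, -0.001 ])]
mat [ 0.6024 -0.1532 -0.0078] [ 0.6614 -0.0724  0.0078] [ 6.303e-01 -1.138e-01 -1.000e-04] 376 fitc ((0.6309621334075928, -0.11369934678077698), 0.043240416795015335)
wall top 524 [ 0.98307824 -0.18318614  0.55866516  0.00513334] [ 0.446 -0.172  0.046] [0.829 0.122 0.056]
wall side 335 [ 0.99882305 -0.04850303  0.6222657  -0.01490086] [ 0.447 -0.171  0.046] [0.83  0.121 0.056]
div [0.6503 0.1073 0.0407]
div [0.6465 0.0194 0.0362]
div [ 0.6405 -0.071   0.0406]
div [ 0.6362 -0.1595  0.038 ]
```

View pics/crop.png

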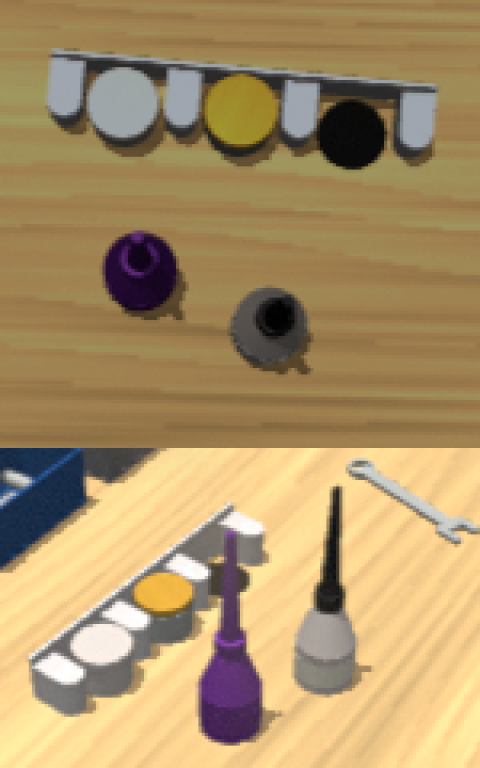

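The crop confirms it: the grey-white bottle with the black nozzle is the oiler, and the purple one stays put. The mat is in the right-hand bay. Next I'll bring the hand into view to see the gripper body's overhang before I choose a pushing face.

Emit:
step_arm --series "88 30 -34 0 0;88 30 -34 0 0;88 30 -34 0 0;88 30 -34 0 0"

```text
clock: 0.6
position: [0.2638, -0.3694, 0.2553]
orientation: [0.985, 0.174, -0.0, -0.0]
ft_force: [-0.2, 0.4, 0.6]
width: 0.997
gripper_force: 0.0
```

Emit:
step_arm --series "88 30 -34 0 0;88 30 -34 0 0;88 30 -34 0 0;88 30 -34 0 0;88 0 0 0 0"

```text
clock: 1.23
position: [0.33, -0.1997, 0.2554]
orientation: [0.984, 0.177, 0.0, -0.0]
ft_force: [-0.4, -0.2, 1.0]
width: 1.001
gripper_force: 0.0
```

Run:
```python
from h import *
s=readout.observe();T=R.from_quat(s["orientation"]).as_matrix();print(s["clock"],s["position"],T.round(3))
c=cams.read_camera("side");t=cams.read_camera("top")
cv2.imwrite("pics/s1.png",np.vstack([c["image"][60:300],t["image"][120:]])[...,::-1])
p=np.vstack([cloud(c).reshape(-1,3),cloud(t).reshape(-1,3)])
l=(p-s["position"])@T   # tool coords
for a in range(25,-260,-15):
    m=l[(l[:,2]<a)&(l[:,2]>a-15)&(np.hypot(l[:,0],l[:,1])<.14*1)] if 0 else l[(l[:,2]*1000<a)&(l[:,2]*1000>a-15)&(np.hypot(l[:,0],l[:,1])<.13)&(p[:,2]>.215)]
    if len(m): print(a,len(m),(m[:,:2].min(0)*1000).round(),(m[:,:2].max(0)*1000).round())
```

```text
1.225 [ 0.32996849 -0.19971198  0.25542286] [[ 0.938  0.348 -0.   ]
 [ 0.348 -0.938  0.001]
 [ 0.    -0.001 -1.   ]]
25 5 [  6. -58.] [ 12. -53.]
10 17 [  5. -62.] [ 12. -52.]
-5 22 [  1. -62.] [ 12. -54.]
-20 22 [ -0. -63.] [ 12. -50.]
-35 20 [  3. -88.] [36. 53.]
-50 190 [ -1. -89.] [36. 83.]
-65 191 [-33. -94.] [36. 82.]
-80 715 [-14. -96.] [36. 90.]
-95 127 [-17. -44.] [25. 15.]
-110 109 [-18. -44.] [ 24. -16.]
-125 317 [-33. -44.] [38. -5.]
-140 223 [-33. -41.] [38. 17.]
-155 151 [-31. -43.] [40. -3.]
-170 264 [-38. -42.] [41.  5.]
-185 252 [-36. -40.] [38. -3.]
-200 284 [-35. -40.] [50. 16.]
-215 276 [-36. -40.] [50. 13.]
-230 184 [-34. -40.] [38. -1.]
-245 133 [-52. -73.] [64.  1.]
```

View pics/s1.png

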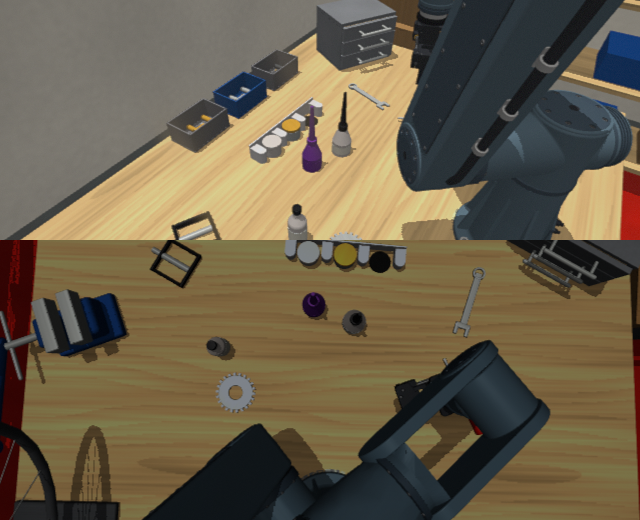

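The gripper body is a wide box, about ±37 mm in tool x, starting 64 mm above the tips. With the tool straight down it would hit the nozzle before the fingers reached the bottle, so the tool has to lean with its tips forward. I'll square the hand to the push heading (about -18°), go high, and see whether reaching past full stretch tilts the tool.

Emit:
step_arm --series "30 0 0 -25 9.5;30 0 0 -25 9.5;30 0 0 -25 9.5;30 0 0 -25 9.5;30 -15 -44 0 0"

```text
clock: 1.95
position: [0.3291, -0.1587, 0.3576]
orientation: [0.987, -0.16, 0.001, 0.001]
ft_force: [0.5, 0.3, -0.6]
width: 0.454
gripper_force: 0.0
```

Emit:
step_arm --series "30 -14 -44 0 0;30 60 0 0 0;30 60 0 0 0;30 60 0 0 0;30 60 0 0 0"

```text
clock: 2.58
position: [0.559, -0.1858, 0.3552]
orientation: [0.988, -0.157, -0.0, 0.0]
ft_force: [0.1, -0.6, 0.7]
width: 0.34
gripper_force: 0.0
```

Emit:
step_arm --series "30 60 0 0 0;30 60 0 0 0;30 60 0 0 0;30 60 0 0 0;30 40 0 0 0"

```text
clock: 3.2
position: [0.8246, -0.2728, 0.3532]
orientation: [0.988, -0.157, -0.001, -0.0]
ft_force: [0.9, -1.0, 1.2]
width: 0.341
gripper_force: 0.0
```

Run:
```python
from h import *
s=readout.observe();T=R.from_quat(s["orientation"]).as_matrix();print(s["clock"],s["position"],np.array(s["q"]).round(3));print(T.round(3))
```

```text
3.2 [ 0.82460826 -0.2727751   0.35318289] [-0.455  0.899  0.389 -0.     1.855  1.43 ]
[[ 0.951 -0.31  -0.001]
 [-0.31  -0.951  0.   ]
 [-0.001  0.    -1.   ]]
```

Emit:
step_arm --series "30 40 0 0 0;30 40 0 0 0;30 40 0 0 0"

```text
clock: 3.58
position: [0.8638, -0.2839, 0.3299]
orientation: [0.987, -0.156, 0.034, 0.006]
ft_force: [-0.2, -0.4, 0.1]
width: 0.341
gripper_force: 0.0
```

Run:
```python
from h import *
s=readout.observe();T=R.from_quat(s["orientation"]).as_matrix();print(s["clock"],s["position"],np.array(s["q"]).round(3));print(T.round(3))
```

```text
3.575 [ 0.86383685 -0.2838669   0.32985424] [-0.45   0.981  0.298  0.009  1.796  1.437]
[[ 0.949 -0.309  0.065]
 [-0.308 -0.951 -0.022]
 [ 0.068  0.001 -0.998]]
```

Reaching past full stretch does tilt it, tips outward, which is what I need. I'll keep going.

Emit:
step_arm --series "30 50 0 -15 0;30 50 0 -15 0;30 50 0 -15 0;30 50 0 -15 0"

```text
clock: 4.08
position: [0.895, -0.2914, 0.3568]
orientation: [0.983, -0.155, 0.101, 0.016]
ft_force: [0.3, 0.2, 0.6]
width: 0.341
gripper_force: 0.0
```

```bash
cat > st.py <<'E'
from h import *
s=readout.observe();T=R.from_quat(s["orientation"]).as_matrix();print(s["clock"],np.round(s["position"],4),np.array(s["q"]).round(3));print(T.round(3))
E
python3 st.py
```

```text
4.075 [ 0.895  -0.2914  0.3568] [-0.449  0.956  0.298  0.027  1.685  1.44 ]
[[ 0.932 -0.307  0.193]
 [-0.301 -0.952 -0.063]
 [ 0.203  0.001 -0.979]]
```

Emit:
step_arm --series "30 50 0 -5 0;30 50 0 -5 0;30 50 0 -5 0;30 50 0 -5 0"

```text
clock: 4.58
position: [0.93, -0.3025, 0.3661]
orientation: [0.974, -0.153, 0.164, 0.026]
ft_force: [0.3, 0.3, 0.6]
width: 0.337
gripper_force: 0.0
```

```bash
python3 st.py
```

```text
4.575 [ 0.93   -0.3025  0.3661] [-0.448  0.957  0.299  0.044  1.556  1.441]
[[ 0.899 -0.308  0.311]
 [-0.29  -0.952 -0.101]
 [ 0.327  0.001 -0.945]]
```

Emit:
step_arm --series "30 50 0 -5 0;30 50 0 -5 0;30 50 0 -5 0"

```text
clock: 4.95
position: [0.9508, -0.3089, 0.391]
orientation: [0.965, -0.152, 0.212, 0.034]
ft_force: [0.1, 0.3, 0.8]
width: 0.344
gripper_force: 0.0
```

Emit:
step_arm --series "30 -50 0 15 0;30 -50 0 15 0;30 -50 0 15 0;30 -50 0 15 0"

```text
clock: 5.45
position: [0.8096, -0.2637, 0.2606]
orientation: [0.965, -0.152, 0.212, 0.034]
ft_force: [1.2, 0.2, -0.7]
width: 0.343
gripper_force: 0.0
```

```bash
python3 st.py
```

```text
5.45 [ 0.8096 -0.2637  0.2606] [-0.477  0.534  1.19   0.081  0.992  1.376]
[[ 0.864 -0.308  0.399]
 [-0.279 -0.952 -0.13 ]
 [ 0.419  0.001 -0.908]]
```

The 25° tilt stays when I come back in. Now I'll take the hand around on the right at height, to a point behind the bottle.

Emit:
step_arm --series "30 -44 7 -21 0;30 -44 7 -21 0;30 -44 7 -22 0;30 -44 7 -22 0"

```text
clock: 5.95
position: [0.6147, -0.2305, 0.2663]
orientation: [0.965, -0.152, 0.212, 0.034]
ft_force: [0.4, -0.8, 0.3]
width: 0.339
gripper_force: 0.0
```

Emit:
step_arm --series "30 -44 7 -21 0;30 -44 7 -22 0;30 -44 8 -22 0;30 -44 8 -22 0"

```text
clock: 6.45
position: [0.4189, -0.1986, 0.2718]
orientation: [0.965, -0.151, 0.212, 0.035]
ft_force: [-0.4, -1.2, 1.7]
width: 0.34
gripper_force: 0.0
```

Emit:
step_arm --series "30 -19 -40 -9 0;30 -19 -40 -9 0;30 -19 -40 -9 0;30 -19 -40 -9 0;30 0 0 0 0"

```text
clock: 7.08
position: [0.3891, -0.0178, 0.2727]
orientation: [0.965, -0.149, 0.213, 0.033]
ft_force: [0.4, -0.3, -0.4]
width: 0.343
gripper_force: 0.0
```

```bash
python3 st.py
python3 - <<'E'
# refine rack frame & mat from the first top view
from h import *
c=dict(np.load("top0.npz"));t=cloud(c)
im=c["image"].astype(int)
n,L,st,ce=cv2.connectedComponentsWithStats(((im.max(2)<40)).astype(np.uint8))
k=L[142,380];print("mat px",st[k],ce[k]);
Rm=R.from_quat(c["orientation"]).as_matrix();u,v=ce[k]
d=Rm@np.array([(u-c["cx"])/c["fx"],-(v-c["cy"])/c["fy"],-1]);print("mat",np.array(c["eye"])+d*(.0005-c["eye"][2])/d[2])
p=t.reshape(-1,3);th=-.0528;m=np.array([.63,-.114])
q=(p[:,:2]-m)@np.array([[np.cos(th),-np.sin(th)],[np.sin(th),np.cos(th)]])
s=(p[:,2]>.044)&(q[:,0]>.01)&(q[:,0]<.06)&(q[:,1]>-.06)&(q[:,1]<.25)
for a in np.arange(-.06,.25,.03):
    w=s&(q[:,1]>a)&(q[:,1]<a+.03); 
    if w.any(): print("wall",a.round(2),q[w,0].min().round(4),q[w,0].max().round(4))
for x in(.0,.012):
  w=(p[:,2]>.03)&(p[:,2]<.05)&(abs(q[:,0]-x)<.006); print("div ys",x,np.sort(q[w,1]).round(3))
E
```

```text
7.075 [ 0.3891 -0.0178  0.2727] [-0.376 -0.639  2.287  0.033  1.06   1.491]
[[ 0.865 -0.301  0.4  ]
 [-0.273 -0.954 -0.127]
 [ 0.42   0.001 -0.907]]
mat px [369 131  22  22 356] [379.3258427  141.66573034]
mat [ 6.28812338e-01 -1.13569426e-01  5.00000000e-04]
wall -0.06 0.0172 0.0332
wall -0.03 0.0278 0.0323
wall 0.0 0.0282 0.0337
wall 0.03 0.0288 0.034
wall 0.06 0.0109 0.0345
wall 0.09 0.0105 0.0349
wall 0.12 0.0196 0.0345
wall 0.15 0.0105 0.0349
wall 0.18 0.01 0.0355
wall 0.21 0.0105 0.036
div ys 0.0 [-0.478 -0.476 -0.476 -0.475 -0.473 -0.472 -0.472 -0.47  -0.47  -0.469
 -0.468 -0.468 -0.467 -0.467 -0.465 -0.464 -0.463 -0.461 -0.46  -0.46
 -0.46  -0.459 -0.458 -0.458 -0.457 -0.457 -0.457 -0.41  -0.408 -0.407
 -0.403 -0.402 -0.4   -0.399 -0.397 -0.396 -0.396 -0.394 -0.393 -0.392
 -0.392 -0.392 -0.39  -0.39  -0.39  -0.39  -0.389 -0.388 -0.388 -0.388
 -0.387 -0.387 -0.386 -0.386 -0.385 -0.385 -0.384 -0.383 -0.383 -0.381
 -0.381 -0.38  -0.378 -0.378 -0.378 -0.378 -0.375 -0.374 -0.374 -0.374
 -0.372 -0.371 -0.37  -0.37  -0.369 -0.056 -0.056 -0.055 -0.055 -0.055
 -0.053 -0.053 -0.053 -0.
[... 5849 characters left out ...]
0.183  0.184  0.185  0.186  0.186
  0.186  0.186  0.188  0.188  0.188  0.188  0.19   0.19   0.191  0.191
  0.191  0.193  0.193  0.193  0.193  0.193  0.193  0.195  0.195  0.196
  0.196  0.196  0.197  0.198  0.198  0.198  0.198  0.2    0.2    0.2
  0.2    0.202  0.203  0.203  0.203  0.205  0.205  0.205  0.207  0.208
  0.213  0.213  0.213  0.215  0.215  0.215  0.215  0.216  0.217  0.217
  0.217  0.218  0.218  0.22   0.22   0.22   0.22   0.22   0.222  0.222
  0.222  0.223  0.223  0.225  0.225  0.225  0.225  0.225  0.227  0.227
  0.227  0.227  0.228  0.229  0.23   0.23   0.23   0.23   0.232  0.232
  0.232  0.232  0.232  0.234  0.234  0.235  0.235  0.235  0.235  0.237
  0.237  0.237  0.237  0.238]
```

Emit:
step_arm --series "30 -16 1 37 0;30 -16 1 37 0;30 -16 1 37 0;30 -16 1 37 0;30 -16 0 37 0"

```text
clock: 7.7
position: [0.393, -0.0278, 0.0701]
orientation: [0.965, -0.153, 0.212, 0.035]
ft_force: [0.9, 0.4, 0.5]
width: 0.343
gripper_force: 0.0
```

Emit:
step_arm --series "30 -7 0 17 0;30 -6 0 15 0;30 0 0 0 0"

```text
clock: 8.07
position: [0.393, -0.0275, 0.035]
orientation: [0.965, -0.153, 0.21, 0.034]
ft_force: [-0.5, -0.8, 0.5]
width: 0.342
gripper_force: 0.0
```

```bash
python3 st.py
cat > look.py <<'E'
import sys
from h import *
from scipy.optimize import least_squares
g=np.array(eval(sys.argv[1]))
for k in("top","side"):
    c=cams.read_camera(k); P=cloud(c)
    im=c["image"].astype(int)
    w=P.reshape(-1,3); x=im.reshape(-1,3)
    d=np.hypot(*(w[:,:2]-g).T)
    m=(d<.045)&(w[:,2]>.006)&(w[:,2]<.043)&(x.max(1)>70)&(x.max(1)-x.min(1)<30)
    p=w[m]
    if len(p)<8: print(k,"few",len(p))
    else:
        f=lambda y:np.hypot(p[:,0]-y[0],p[:,1]-y[1])-.028
        s=least_squares(f,g,loss="soft_l1",f_scale=.002);print(k,s.x.round(4),np.abs(f(s.x)).mean().round(4),len(p))
    if len(sys.argv)>2:
        v,u=(slice(100,300),slice(250,510)) if k=="top" else (slice(100,300),slice(230,490))
        a=cv2.resize(c["image"][v,u],None,fx=1.5,fy=1.5,interpolation=3)
        out=a if k=="top" else np.hstack([out,a])
if len(sys.argv)>2: cv2.imwrite("pics/"+sys.argv[2],out[...,::-1])
E
python3 look.py "(.4733,-.049)" s2.png
```

```text
8.075 [ 0.393  -0.0275  0.035 ] [-0.401 -0.035  2.476  0.128  0.276  1.368]
[[ 0.865 -0.309  0.394]
 [-0.281 -0.951 -0.129]
 [ 0.415  0.001 -0.91 ]]
top few 3
side [ 0.4727 -0.0491] 0.0008 64
```

View pics/s2.png

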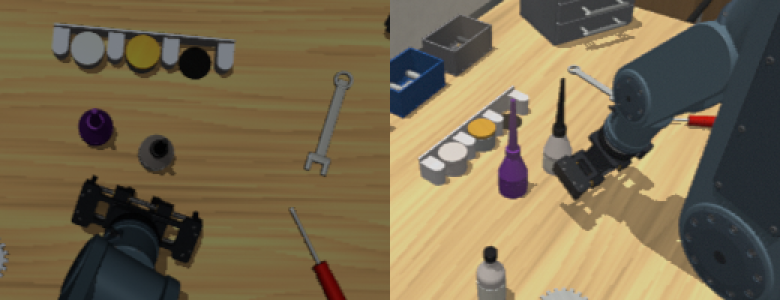

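The hand sits behind the bottle, near (140,215) in the left panel. The body edge is clear of the nozzle, and the purple bottle is off to the left. Now lower it and close up to contact.

Emit:
step_arm --series "30 6 -1 8 0;30 9 -2 6 0;30 9 -1 6 0;30 5 0 2 0;30 0 0 0 0"

```text
clock: 8.8
position: [0.429, -0.0338, 0.0281]
orientation: [0.965, -0.152, 0.211, 0.034]
ft_force: [-0.4, -1.5, 0.1]
width: 0.339
gripper_force: 0.0
```

Emit:
step_arm --series "30 5 0 2 0;30 5 0 2 0;30 5 0 3 0;30 0 0 0 0"

```text
clock: 9.3
position: [0.4446, -0.0389, 0.0278]
orientation: [0.965, -0.152, 0.211, 0.034]
ft_force: [-0.8, -0.3, 0.2]
width: 0.343
gripper_force: 0.5
```

```bash
python3 st.py; python3 look.py "(.475,-.05)"
```

```text
9.3 [ 0.4446 -0.0389  0.0278] [-0.37   0.111  2.35   0.093  0.253  1.428]
[[ 0.865 -0.307  0.397]
 [-0.279 -0.952 -0.129]
 [ 0.417  0.001 -0.909]]
top few 2
side few 0
```

```bash
cat > look2.py <<'E'
import sys
from h import *
from scipy.optimize import least_squares
g=np.array(eval(sys.argv[1]))
rr=lambda z:np.interp(z,[0,.045,.085,.0851,.103,.1031,.21],[.028,.028,.0135,.014,.014,.0095,.004])
Q=[]
for k in("top","side"):
    c=cams.read_camera(k); w=cloud(c).reshape(-1,3)
    d=np.hypot(*(w[:,:2]-g).T)
    p=w[(d<rr(w[:,2])+.012)&(w[:,2]>.05)&(w[:,2]<.2)]; Q.append(p)
    if len(p)>8:
        f=lambda y,p=p:np.hypot(p[:,0]-y[0],p[:,1]-y[1])-rr(p[:,2])
        s=least_squares(f,g,loss="soft_l1",f_scale=.002);print(k,s.x.round(4),np.abs(f(s.x)).mean().round(4),len(p))
    if len(sys.argv)>2:
        v,u=(slice(100,300),slice(250,510)) if k=="top" else (slice(100,300),slice(230,490))
        a=cv2.resize(c["image"][v,u],None,fx=1.5,fy=1.5,interpolation=3)
        out=a if k=="top" else np.hstack([out,a])
p=np.vstack(Q)
f=lambda y:np.hypot(p[:,0]-y[0]-y[2]*p[:,2],p[:,1]-y[1]-y[3]*p[:,2])-rr(p[:,2])
s=least_squares(f,[*g,0,0],loss="soft_l1",f_scale=.002);print("both+tilt",s.x.round(4))
M=np.array([.630,-.113]);e=M-s.x[:2];e=e if 1 else e
a=np.array([.998,-.06]);n=np.array([-.06,-.998])
print("to home mm: along axis",(1000*e@a).round(1),"right",(1000*e@n).round(1))
h=np.array([.952,-.307]);r=np.array([-.307,-.952]);print("to pre70: fwd,right",*(1000*(e-.07*a)@np.array([h,r]).T).round(1),"to home:",*(1000*e@np.array([h,r]).T).round(1))
if len(sys.argv)>2: cv2.imwrite("pics/"+sys.argv[2],out[...,::-1])
E
python3 look2.py "(.484,-.052)"
```

```text
top [ 0.4826 -0.0497] 0.0009 344
side [ 0.4819 -0.0507] 0.0011 288
both+tilt [ 0.4826 -0.0499 -0.0026 -0.0021]
to home mm: along axis 150.9 right 54.1
to pre70: fwd,right 91.9 32.2 to home: 159.7 14.8
```

The bottle has started to slide, upright and seated between the fingertips. Pushing on toward the point in front of the bay.

Emit:
step_arm --series "30 6 2 2.7 0;30 6 2 2.8 0;30 6 2 2.7 0;30 6 2 2.8 0;30 6 2 2.7 0"

```text
clock: 10.12
position: [0.4729, -0.0587, 0.0278]
orientation: [0.965, -0.152, 0.211, 0.034]
ft_force: [-2.8, 0.2, 0.5]
width: 0.342
gripper_force: 1.2
```

```bash
python3 st.py; python3 look2.py "(.510,-.068)"
```

```text
10.125 [ 0.4729 -0.0587  0.0278] [-0.395  0.168  2.279  0.126  0.268  1.374]
[[ 0.865 -0.308  0.396]
 [-0.279 -0.952 -0.129]
 [ 0.417  0.001 -0.909]]
top [ 0.5109 -0.069 ] 0.0009 349
side [ 0.5115 -0.0709] 0.0013 258
both+tilt [ 0.5108 -0.069   0.0025 -0.0072]
to home mm: along axis 121.6 right 36.7
to pre70: fwd,right 59.2 22.7 to home: 127.0 5.3
```

Emit:
step_arm --series "30 6 2.5 2.7 0;30 6 2.5 2.8 0;30 6 2.5 2.7 0;30 6 2.5 2.8 0;30 6 2.5 2.7 0"

```text
clock: 10.85
position: [0.5005, -0.0807, 0.0279]
orientation: [0.965, -0.152, 0.211, 0.034]
ft_force: [-1.6, 1.4, 0.3]
width: 0.342
gripper_force: 1.3
```

Emit:
step_arm --series "30 6 2.5 2.7 0;30 6 2.5 2.8 0;30 6 2.5 2.7 0;30 5 2.5 2.3 0"

```text
clock: 11.35
position: [0.5215, -0.098, 0.028]
orientation: [0.965, -0.152, 0.211, 0.034]
ft_force: [-0.6, 1.0, -0.5]
width: 0.342
gripper_force: 1.1
```

```bash
python3 st.py; python3 look2.py "(.56,-.108)" s3.png
```

```text
11.35 [ 0.5215 -0.098   0.028 ] [-0.439  0.262  2.152  0.174  0.305  1.289]
[[ 0.865 -0.307  0.397]
 [-0.279 -0.952 -0.129]
 [ 0.417  0.001 -0.909]]
top [ 0.5596 -0.108 ] 0.0009 362
side [ 0.5596 -0.1101] 0.0013 233
both+tilt [ 5.596e-01 -1.081e-01 -2.000e-04 -7.500e-03]
to home mm: along axis 70.5 right 0.7
to pre70: fwd,right 0.7 0.6 to home: 68.5 -16.9
```

View pics/s3.png

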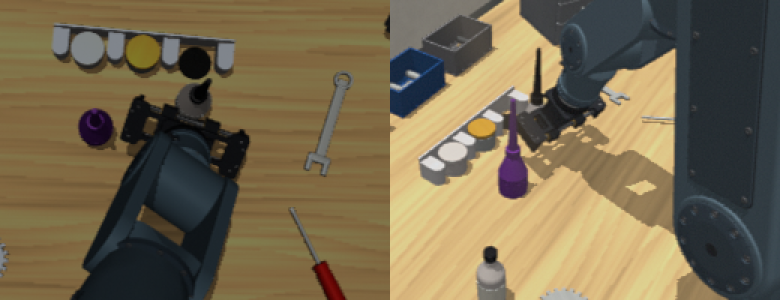

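The bottle is standing upright right in front of the bay (crop pixel ~(195,95)), and the purple bottle is clear of the hand. At home the hand's -18° heading would put the left finger against a divider nose. So I'll back off, spin square to the rack and come in again.

Emit:
step_arm --series "30 -8 0 -3.7 0;30 -8.4 0 -3.8 0;30 0 0 0 -7.25;30 0 0 0 -7.25;30 0 11 1 0"

```text
clock: 12.08
position: [0.5026, -0.1024, 0.0281]
orientation: [0.977, -0.028, 0.205, 0.06]
ft_force: [0.4, -0.6, 0.5]
width: 0.342
gripper_force: 0.0
```

Emit:
step_arm --series "30 0 0 0 0"

```text
clock: 12.2
position: [0.5031, -0.1034, 0.0284]
orientation: [0.976, -0.029, 0.205, 0.06]
ft_force: [0.7, 0.6, -0.8]
width: 0.343
gripper_force: 0.0
```

```bash
python3 st.py; python3 look2.py "(.56,-.108)"
```

```text
12.2 [ 0.5031 -0.1034  0.0284] [-0.473  0.23   2.195  0.225  0.298  0.957]
[[ 0.914 -0.082  0.397]
 [-0.033 -0.991 -0.13 ]
 [ 0.404  0.105 -0.909]]
top [ 0.5605 -0.1089] 0.0008 367
side [ 0.5599 -0.1098] 0.0014 345
both+tilt [ 0.5607 -0.1094 -0.0037  0.0014]
to home mm: along axis 69.4 right -0.6
to pre70: fwd,right -0.7 -0.4 to home: 67.1 -17.9
```

Emit:
step_arm --series "30 5.5 0 2.4 0;30 5.5 0 2.4 0;30 5.5 0 2.4 0;30 5.5 -0.5 2.4 0"

```text
clock: 12.8
position: [0.5275, -0.1045, 0.028]
orientation: [0.977, -0.029, 0.204, 0.06]
ft_force: [-3.2, -0.1, 3.2]
width: 0.34
gripper_force: 1.5
```

Emit:
step_arm --series "30 5.5 0 2.4 0;30 5.5 0 2.4 0;30 5.5 -0.5 2.4 0"

```text
clock: 13.18
position: [0.5456, -0.1055, 0.0282]
orientation: [0.977, -0.029, 0.205, 0.06]
ft_force: [-2.5, -1.1, -0.2]
width: 0.342
gripper_force: 1.1
```

```bash
python3 st.py; python3 look2.py "(.585,-.111)"
```

```text
13.175 [ 0.5456 -0.1055  0.0282] [-0.431  0.304  2.091  0.153  0.323  1.064]
[[ 0.915 -0.081  0.396]
 [-0.032 -0.991 -0.129]
 [ 0.403  0.105 -0.909]]
top [ 0.5852 -0.1089] 0.0009 375
side [ 0.5855 -0.1103] 0.0012 261
both+tilt [ 0.5854 -0.1091 -0.0017 -0.0041]
to home mm: along axis 44.7 right 1.2
to pre70: fwd,right -24.2 7.5 to home: 43.6 -9.9
```

Emit:
step_arm --series "30 5.5 0.5 2.4 0;30 5.5 0.5 2.4 0;30 5.5 0 2.4 0;30 5.5 0 2.4 0;30 5.5 0 2.4 0"

```text
clock: 13.9
position: [0.5756, -0.109, 0.0286]
orientation: [0.977, -0.029, 0.205, 0.06]
ft_force: [-1.4, 0.9, -0.7]
width: 0.339
gripper_force: 0.8
```

```bash
python3 st.py; python3 look2.py "(.615,-.112)"
```

```text
13.9 [ 0.5756 -0.109   0.0286] [-0.41   0.353  2.017  0.118  0.346  1.117]
[[ 0.914 -0.081  0.397]
 [-0.032 -0.991 -0.129]
 [ 0.403  0.105 -0.909]]
top [ 0.6154 -0.1122] 0.0009 374
side [ 0.6159 -0.1137] 0.0013 253
both+tilt [ 0.6158 -0.1125 -0.0025 -0.0029]
to home mm: along axis 14.2 right -0.4
to pre70: fwd,right -54.1 13.5 to home: 13.7 -3.9
```

Still on the centre line with 14 mm to go. I'll take it slowly and watch the force.

Emit:
step_arm --series "30 3.7 0 1.6 0;30 3.7 0 1.6 0;30 2.7 0 1.2 0;30 0 0 0 0"

```text
clock: 14.5
position: [0.5866, -0.11, 0.0289]
orientation: [0.976, -0.029, 0.205, 0.06]
ft_force: [-0.6, 1.1, -1.5]
width: 0.34
gripper_force: 0.5
```

Emit:
step_arm --series "30 1.8 0 0.8 0;30 1 0 0.4 0;30 0 0 0 0"

```text
clock: 14.88
position: [0.5892, -0.1101, 0.0288]
orientation: [0.977, -0.029, 0.205, 0.06]
ft_force: [-1.8, 0.0, 0.0]
width: 0.338
gripper_force: 0.9
```

```bash
python3 look2.py "(.628,-.113)" s4.png
```

```text
top [ 0.629  -0.1134] 0.001 382
side [ 0.6281 -0.1144] 0.0013 253
both+tilt [ 6.291e-01 -1.138e-01 -3.400e-03  6.000e-04]
to home mm: along axis 0.9 right -0.9
to pre70: fwd,right -67.2 16.4 to home: 0.6 -1.1
```

View pics/s4.png

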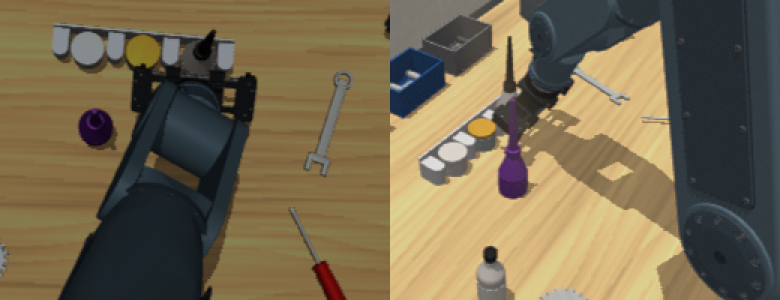

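The bottle is in the bay (crop ~(200,55)), upright, with no wall contact felt yet. I'll creep on until it touches.

Emit:
step_arm --series "30 1 0 0.4 0;30 0 0 0 0"

```text
clock: 15.22
position: [0.5903, -0.1102, 0.0288]
orientation: [0.977, -0.029, 0.205, 0.06]
ft_force: [-1.4, 0.6, -0.4]
width: 0.339
gripper_force: 0.9
```

Emit:
step_arm --series "30 1 0 0.4 0;30 0 0 0 0"

```text
clock: 15.48
position: [0.5915, -0.1103, 0.0289]
orientation: [0.977, -0.029, 0.205, 0.06]
ft_force: [-2.3, 0.1, -0.0]
width: 0.344
gripper_force: 0.8
```

Emit:
step_arm --series "30 1 0 0.4 0;30 0 0 0 0"

```text
clock: 15.72
position: [0.5923, -0.1103, 0.0288]
orientation: [0.977, -0.029, 0.205, 0.06]
ft_force: [-3.1, 1.0, 0.7]
width: 0.345
gripper_force: 1.2
```

Emit:
step_arm --series "30 1 0 0.4 0;30 0 0 0 0"

```text
clock: 15.98
position: [0.5928, -0.1103, 0.0285]
orientation: [0.977, -0.029, 0.204, 0.06]
ft_force: [-6.2, 0.8, 2.5]
width: 0.337
gripper_force: 2.7
```

```bash
python3 look2.py "(.631,-.113)"
```

```text
top [ 0.632  -0.1135] 0.001 387
side [ 0.6312 -0.1147] 0.0014 252
both+tilt [ 0.6324 -0.1142 -0.0064  0.0023]
to home mm: along axis -2.5 right -1.1
to pre70: fwd,right -70.5 17.0 to home: -2.7 -0.4
```

The force rises and the hand stalls, so the bottle is against the back wall. Back straight out, then up.

Emit:
step_arm --series "30 -9 0 -4 0;30 -18 0.5 -8 0;30 -18 0.5 -8 0;30 -27 0.5 -12 0;30 0 0 0 0"

```text
clock: 16.7
position: [0.5133, -0.1051, 0.0289]
orientation: [0.977, -0.029, 0.204, 0.06]
ft_force: [0.3, -0.3, -0.5]
width: 0.339
gripper_force: 0.0
```

Emit:
step_arm --series "30 20 5 -45 0;30 10 5 -50 0;30 10 5 -50 0;30 10 5 -50 0;30 0 0 0 0"

```text
clock: 17.32
position: [0.4848, -0.1035, 0.2353]
orientation: [0.975, -0.029, 0.21, 0.063]
ft_force: [0.1, 0.1, -0.1]
width: 0.345
gripper_force: 0.0
```

```bash
python3 st.py; python3 look2.py "(.631,-.113)" s5.png; python3 look.py "(.631,-.113)"
```

```text
17.325 [ 0.4848 -0.1035  0.2353] [-0.497 -0.263  2.137  0.102  0.834  1.082]
[[ 0.91  -0.083  0.406]
 [-0.03  -0.99  -0.135]
 [ 0.414  0.11  -0.904]]
top [ 0.632  -0.1136] 0.001 377
side [ 0.631  -0.1146] 0.0014 317
both+tilt [ 0.6324 -0.1141 -0.0076  0.001 ]
to home mm: along axis -2.5 right -1.0
to pre70: fwd,right -70.4 17.1 to home: -2.6 -0.3
top [ 0.6356 -0.1107] 0.0112 145
side [ 0.6313 -0.1138] 0.0054 164
```

View pics/s5.png

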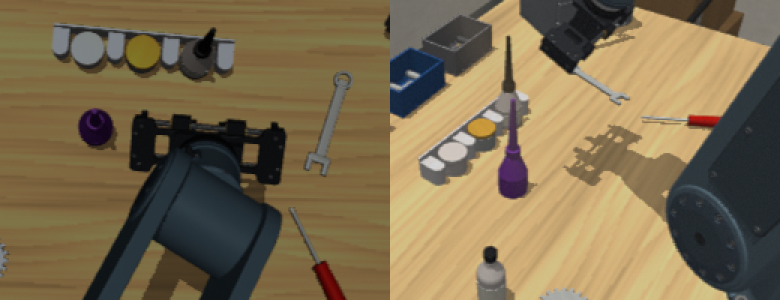

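The bottle stands upright against the back of the free bay, at crop (198,55). The hand is clear and everything else is where it was.

```bash
python3 -c "
from plant import workorder; print(workorder.hand_in())"
```

```text
the job is handed in; nothing more can be done
None
```

I handed the job in at about 17 s with the oil bottle upright and against the back wall of the free bay, about 3 mm from the drip mat's centre by the cameras, and the hand clear; the hand-in returned no verdict.

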